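# Put the alloy standards away in their fitted case, graded by height, and shut the lid

### The job

Put the four round alloy standards back into the open fitted case, graded by height along its row of nests: the tallest in the deepest nest at one end, the two equal middle ones in the two middle nests (either way round), the shortest and widest in the shallowest nest at the other end, each sitting fully home so that all the tops are level. Then lower the lid gently until it is fully shut, and leave it shut.

Things in the scene. Friction and masses are not known exactly. Their poses are not given: they have to be found in the camera images.
- standard_tall: tallest and slimmest alloy standard: bare light-grey metal cylinder standing upright, no spots on top, 36 mm diameter, 34 mm high. Origin: centre of its underside, z up. 0.17 to 0.31 kg. The four standards stand on the worktop in front of the case.
- standard_mid_a: one of two equal middle standards: steel cylinder standing upright, with three dark round test spots on top, a little lower than the tall one, 38 mm diameter, 28 mm high. Origin: centre of its underside, z up. 0.17 to 0.31 kg.
- standard_mid_b: the other middle standard, the same as standard_mid_a: 38 mm diameter, 28 mm high. Origin: centre of its underside, z up.
- standard_flat: shortest and widest standard: bronze cylinder standing upright, 45 mm diameter, 20 mm high. Origin: centre of its underside, z up. 0.18 to 0.34 kg.
- nest_deep: deepest nest, for the tallest standard, at either end of the row of 4: grey block 62 x 62 x 32 mm fixed in the case; round pocket 46 mm wide, 21 deep, edge chamfered 3 mm. Nests lie 62.5 mm apart. Origin: centre of underside, 4 mm above the worktop; top 32 mm above it, level with the case rim. x: across the row, from the case front to the hinge; y along the row; z up.
- nest_middle_a: one of the two middle nests of the row, for a middle standard: block, origin and axes as for nest_deep; pocket 48 mm wide and 15 mm deep.
- nest_middle_b: the other middle nest, the same as nest_middle_a, beside it in the row.
- nest_shallow: shallowest, widest nest, for the shortest standard, at the other end of the row: block, origin and axes as for nest_deep; pocket 55 mm wide, 7 deep, chamfered 2 mm. In its own nest each standard stands 13 mm proud of the nest's top; the lid is 16 mm deep inside, so it shuts only if each is in its own nest.
- lid (a joint): lid angle: 0 shut, 1.57 upright, 1.8 its stop, leaning away from the robot. Hinge line: parallel to the row, 63 mm behind it (nests' +x), 36 mm above the worktop. Friction (0.22 N m) holds the 0.22 kg lid at any angle. The case front is 37 mm before the row. Lid: black tray 100 x 264 x 20 mm, upside down when shut, flat outer face then 56 mm above the worktop.
- lid_tab (a point): end of the aluminium finger tab in the middle of the lid's free edge: 50 mm wide, 10 thick, standing 20 mm out in the lid's plane. 120 mm from the hinge line along the lid and, shut, 11 mm above it; the outer face is 9 mm beyond the tab's mid plane. With the lid open it stands up: grip it from above across its thickness. Axes are the lid's: -x along the tab, y along the hinge.
There are look-alikes about, which are no part of the job. What is shaped like the standard_flat but pink is not meant.

How it is judged (in metres and radians):
On the way:
1. all four standards sit fully home in their own nests while the lid is still open (horizontal distance between standard_tall and nest_deep below 0.008 m and z of standard_tall in the frame of nest_deep between 0.008 and 0.014 m and angle between each of standard_tall, standard_flat's own z axis and vertical below 0.1 rad and (((horizontal distance between standard_mid_a and nest_middle_a below 0.008 m and z of standard_mid_a in the frame of nest_middle_a between 0.014 and 0.02 m and angle between standard_mid_a's own z axis and vertical below 0.1 rad) and (horizontal distance between standard_mid_b and nest_middle_b below 0.008 m and z of standard_mid_b in the frame of nest_middle_b between 0.014 and 0.02 m and angle between standard_mid_b's own z axis and vertical below 0.1 rad)) or ((horizontal distance between standard_mid_a and nest_middle_b below 0.008 m and z of standard_mid_a in the frame of nest_middle_b between 0.014 and 0.02 m and angle between standard_mid_a's own z axis and vertical below 0.1 rad) and (horizontal distance between standard_mid_b and nest_middle_a below 0.008 m and z of standard_mid_b in the frame of nest_middle_a between 0.014 and 0.02 m and angle between standard_mid_b's own z axis and vertical below 0.1 rad))) and horizontal distance between standard_flat and nest_shallow below 0.008 m and z of standard_flat in the frame of nest_shallow between 0.022 and 0.028 m and value of joint lid above 0.6 rad), for 0.2 s.
At the end, for the whole second after the job is handed in: The tall standard is in the deep nest, the two middle ones in the two middle nests (one each), the flat one in the shallow nest: each within 8 mm of the nest's centre, upright within 0.1 rad, its underside within 3 mm of the pocket's floor, at rest; the lid is shut to within 0.03 rad (horizontal distance between standard_tall and nest_deep below 0.008 m and z of standard_tall in the frame of nest_deep between 0.008 and 0.014 m and angle between each of standard_tall, standard_flat's own z axis and vertical below 0.1 rad and (((horizontal distance between standard_mid_a and nest_middle_a below 0.008 m and z of standard_mid_a in the frame of nest_middle_a between 0.014 and 0.02 m and angle between standard_mid_a's own z axis and vertical below 0.1 rad) and (horizontal distance between standard_mid_b and nest_middle_b below 0.008 m and z of standard_mid_b in the frame of nest_middle_b between 0.014 and 0.02 m and angle between standard_mid_b's own z axis and vertical below 0.1 rad)) or ((horizontal distance between standard_mid_a and nest_middle_b below 0.008 m and z of standard_mid_a in the frame of nest_middle_b between 0.014 and 0.02 m and angle between standard_mid_a's own z axis and vertical below 0.1 rad) and (horizontal distance between standard_mid_b and nest_middle_a below 0.008 m and z of standard_mid_b in the frame of nest_middle_a between 0.014 and 0.02 m and angle between standard_mid_b's own z axis and vertical below 0.1 rad))) and horizontal distance between standard_flat and nest_shallow below 0.008 m and z of standard_flat in the frame of nest_shallow between 0.022 and 0.028 m and linear speed of each of standard_tall, standard_mid_a, standard_mid_b, standard_flat below 0.02 m/s and value of joint lid below 0.03 rad); the robot touches nothing.
It fails at once if the lid is slammed (it closes faster than 3 rad/s) (velocity of joint lid below -3 rad/s).
It also fails if it takes over 109 s, if anything falls off the work surface, if the arm or the gripper's body presses on something with over 40 N, if the wrist force passes 120 N, or if a joint passes its speed limit or range.

### The arm

A 6-joint arm with a two-finger parallel gripper is mounted at the origin on a cart in front of the work surface, level with it; the furniture and walls round the work are solid. World frame = base frame: x ahead of the robot, y to its left, z up, the work surface at z = 0. Lengths are in m, angles in degrees, forces in N, time in s.
With the tool pointing down it reaches from about 0.4 to 0.825 m from the base axis. Payload 7 kg.
Tool frame: the origin (TCP) lies midway between the tips of the shut fingers; the grasp point (between the pads) lies hold_point_z behind it (hold_point_z is the distance from the TCP to the grasp point, in m); z points along the fingers, y is the line along which they close (so a half turn about z gives the same grasp; the last joint's range is limited). The gripper opens to 85 mm and grips with 20 to 120 N. Pads are 22 mm wide; open, the fingers measure 114 mm over their backs; the gripper's body (76 mm by 85 mm) begins 54 mm behind the grasp point. The pads swing forward as they close: fully open they stand 13 mm farther back than shut.
Start: joints at [87.038, 20.546, 0.682, 0, -70.136, -16.507], TCP at [0.225, 0.636, 0.231] pointing down, gripper open.
Joint ranges: [-176.03, 176.03], [-82.01, 121.73], [-58.28, 71.71], [-173.87, 95.51], [-174.79, -0.11], [-173.66, 173.66]. Speed limits (degrees/s): [136.94, 136.94, 172.46, 180, 180, 180].

### API

Orientations are given as a 3x3 rotation matrix whose columns are the frame's x, y, z axes.
In Python, from station import sense, capture, finish_job, hold_point_z gives the robot as it stands.
- The arm moves only by the tool jog_arm, never from a script. Its argument "rows" is a list that holds one entry, the list of rows, each a list of 5 numbers: the shift along the tool's x, y, z in mm, then the turn about the tool's z in degrees, then the closure in counts, from 0 (fully open) to 255 (shut). In form: [[[x, y, z, spin, jaw], ...]]. A call has 1 to 8 rows; each row shifts and turns the commanded pose from where the row before left it, along the tool's axes as they then stand; what a row does not reach is not made up. A row lasts 1/10 s, in which the tool goes at most 50 mm and 8.59 degrees, less where a joint would pass 70% of its speed; a pose out of reach is approached as far as the arm can. A call with a gripper value outside its range is refused whole. The fingers move at their own pace and stop on an object; the grip force is fixed at half the most. Time passes only in rows, so rows that do not move let the fingers close. It gives the time, the measured TCP pose, the force, the opening and the grip force at its end, in the units of the state.
- sense(): the state, without advancing time (a new reading comes with each control period).
- capture(name): name is "side" or "top"; returns a dict with "img" (420x560x3 uint8, red, green, blue), "fx", "fy", "cx", "cy" (pixels), "distortion" ([k1, k2, p1, p2, k3] as OpenCV has them; the pictures are not rectified), "position" and "attitude" of the camera in the world. Camera axes: x right, y down, z forward; pixel columns grow to the right and rows downward; lengths in m; the calibration is good to about 2 mm. A picture is of the moment at which its call begins. There is no depth.
- finish_job(): hands the job in; it is judged then, once.
The state is a dict: "time_s": time; "joint_pos": joint angles; "dq": joint speeds; "effort": joint torques, N m; "position": TCP position; "ee_rot": TCP orientation; "ft_force": force on the tool from outside, world axes, zero at the start; "wrist_torque": the same for the moment, N m; "gripper_width": finger opening in m; "grasp_force": force on a finger pad.
Only numpy, scipy, OpenCV 4.12 (cv2) and the standard library are available. Lean on these libraries where they do the work, as an engineer would, in place of code of your own. Each camera call takes 0.05 s, during which the arm holds its last target. There are 200 camera calls.

## Working session

There is one attempt and no reset: what is moved stays moved. The work goes in short steps, Python scripts to look and compute and a tool call to move; the robot and the scene stay as the last step left them, time stands still between calls to the robot, and variables do not carry over. Pictures are saved under pics/ and viewed, at most 17 in all, crops included, and the job is handed in when it is done.

Besides the shell and the picture viewer there is one more tool, called after "Emit:" as name(argument=value, ...) on one line, values as JSON. jog_arm: Moves the arm, as the interface text tells. Its arguments: {"type":"object","properties":{"rows":{"type":"array","items":{"type":"array","items":{"type":"array","items":{"type":"number"}}}}},"required":["rows"]}

```bash
ls; mkdir -p pics
cat > h.py <<'E'
import numpy as np, cv2
from station import sense, capture, finish_job, hold_point_z
def snap(n,f):
    c=capture(n); cv2.imwrite('pics/'+f,c['img'][:,:,::-1]); np.save('pics/'+f[:-4]+'.npy',c,allow_pickle=True); return c
def load(f): return np.load('pics/'+f+'.npy',allow_pickle=True).item()
def K(c): return np.array([[c['fx'],0,c['cx']],[0,c['fy'],c['cy']],[0,0,1.]])
def ray(c,px,z):
    u=cv2.undistortPoints(np.array(px,float).reshape(-1,1,2),K(c),np.array(c['distortion'],float)).reshape(-1,2)
    d=np.c_[u,np.ones(len(u))]@np.array(c['attitude']).T
    p=np.array(c['position'],float); return p+d*((z-p[2])/d[:,2])[:,None]
def proj(c,P):
    R=np.array(c['attitude']).T; t=-R@np.array(c['position'])
    return cv2.projectPoints(np.array(P,float).reshape(-1,1,3),cv2.Rodrigues(R)[0],t,K(c),np.array(c['distortion'],float))[0].reshape(-1,2)
E
python3 - <<'E'
from h import *
print(sense(),hold_point_z if not callable(hold_point_z) else hold_point_z())
for n in('side','top'):
    c=snap(n,n+'0.png'); print(n,c['position'],np.round(c['attitude'],3).tolist(),c['fx'],c['distortion'])
E
```

```text
pics
{'time_s': 0.0, 'joint_pos': array([ 8.70401139e+01,  2.05918557e+01,  6.34170951e-01, -2.13515144e-02,
       -7.01344335e+01, -1.65055066e+01]), 'dq': array([ 0.09313309,  0.15122029,  0.05683164,  0.15870697, -0.0350706 ,
       -0.01720254]), 'effort': array([-2.25310346e-04, -5.83321309e+01,  2.93417680e+01,  6.93664491e+00,
       -5.93454941e-03, -7.18268751e-06]), 'position': array([0.22480809, 0.63596185, 0.23035807]), 'ee_rot': array([[ 9.42800668e-01, -3.33356736e-01, -4.33029639e-04],
       [-3.33356995e-01, -9.42799339e-01, -1.58750095e-03],
       [ 1.20944078e-04,  1.64105041e-03, -9.99998646e-01]]), 'ft_force': array([ 0.69999902, -0.00442621,  0.57408942]), 'wrist_torque': array([ 0.02118175, -0.06542544, -0.06964117]), 'grasp_force': 0.0, 'gripper_width': 0.08547337372474616} 0.0187
side [ 0.46090254 -0.54746774  0.62979106] [[0.996, -0.066, 0.066], [-0.094, -0.679, 0.728], [-0.003, -0.731, -0.682]] 467.556251173922 [0.02244718 0.         0.         0.         0.        ]
top [0.45561575 0.05255406 0.97085884] [[-0.023, -0.998, 0.053], [-1.0, 0.024, 0.02], [-0.021, -0.053, -0.998]] 457.5897700981395 [-0.00880582  0.          0.          0.          0.        ]
```

View pics/top0.png

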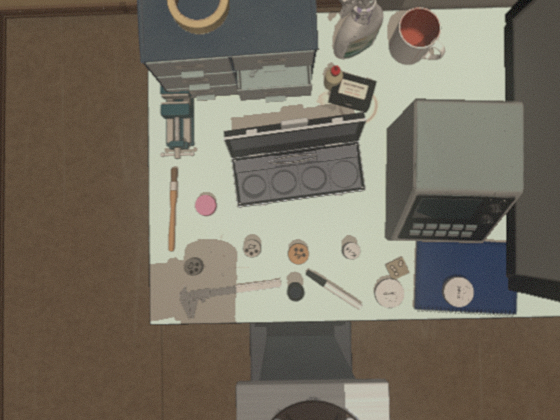

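View pics/side0.png

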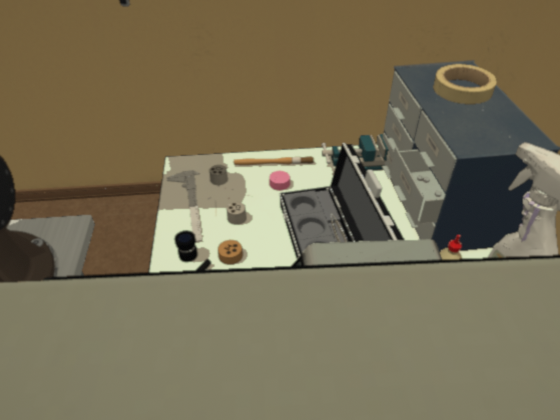

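Run:
```python
from h import *
c=load('top0'); im=c['img'][:,:,::-1]
a=cv2.resize(im[225:310,170:410],None,fx=3.3,fy=3.3,interpolation=cv2.INTER_CUBIC)
b=cv2.resize(im[105:215,220:380],None,fx=3,fy=3,interpolation=cv2.INTER_CUBIC)
b=b[:300]
o=np.zeros((a.shape[0]+b.shape[0],max(a.shape[1],b.shape[1]),3),np.uint8)
o[:a.shape[0],:a.shape[1]]=a;o[a.shape[0]:,:b.shape[1]]=b
print(o.shape)
cv2.imwrite('pics/crop0.png',o)
```

```text
(580, 792, 3)
```

View pics/crop0.png

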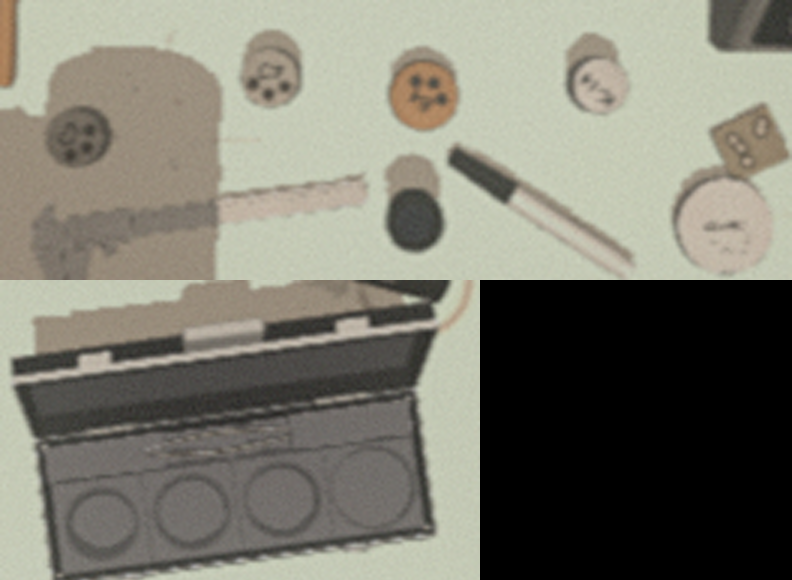

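Candidates (top view): steel with three spots at (194,266) and (252,247) are the mids. Bronze at (298,252) is the flat, and bare light grey at (351,250) is the tall. Look-alikes are the pink disc (206,205), black loupe (296,290) and white discs (389,292) and (459,291). The crop confirms these choices. The deep nest is at the left end (~254,185) and the shallow one at the right end (~344,173).

```bash
cat > meas.py <<'E'
from h import *
def circ(c,px,z,R,tag=''):
    """refine a circle at guess px, radius R (m) at height z, by Hough on upscaled crop"""
    S=8; w=26
    x0,y0=int(px[0])-w,int(px[1])-w
    g=cv2.cvtColor(c['img'],cv2.COLOR_RGB2GRAY)[y0:y0+2*w,x0:x0+2*w]
    g=cv2.GaussianBlur(cv2.resize(g,None,fx=S,fy=S,interpolation=cv2.INTER_CUBIC),(0,0),4)
    r=R/(c['position'][2]-z)*c['fx']*S
    h=cv2.HoughCircles(g,cv2.HOUGH_GRADIENT_ALT if False else cv2.HOUGH_GRADIENT,1,10,param1=40,param2=8,minRadius=int(r*.93),maxRadius=int(r*1.07))
    if h is None: print(tag,'none'); return None
    h=h[0]; d=np.hypot(*(h[:,:2]-w*S).T); h=h[d<10*S][:3]
    p=(h[:,:2]+.5)/S-.5+[x0,y0]
    print(tag,np.round(p,1).tolist(),np.round(h[:,2]/r,2),np.round(ray(c,p,z)[:,:2],4).tolist()); return ray(c,p,z)[0]
E
python3 - <<'E'
from meas import *
c=load('top0')
for t,p,z,R in[('midA',(194,266),.028,.019),('midB',(252,247),.028,.019),('flat',(298.5,252.5),.02,.0225),('tall',(351,250),.034,.018),
 ('deep',(254,185),.036,.026),('m1',(284,181.5),.036,.027),('m2',(314,178),.036,.027),('shal',(344,173),.036,.0295)]: circ(c,p,z,R,t)
# colour mask check
hsv=cv2.cvtColor(c['img'],cv2.COLOR_RGB2HSV)
for p in[(194,266),(252,247),(298,252),(351,250)]: print(hsv[p[1]-3,p[0]-3],c['img'][p[1]-3,p[0]-3])
E
```

```text
midA none
midB [[251.6, 245.9]] [0.99] [[0.4383, 0.1167]]
flat [[298.0, 253.1], [297.5, 254.4]] [1.03 0.93] [[0.4211, 0.0214], [0.4185, 0.0225]]
tall [[350.2, 249.9], [351.9, 251.0], [349.5, 247.9]] [1.06 0.98 0.96] [[0.4258, -0.0845], [0.4235, -0.0877], [0.4299, -0.0831]]
deep [[249.0, 192.1], [250.9, 193.1], [247.4, 189.4]] [1.04 0.95 1.01] [[0.5487, 0.1193], [0.5465, 0.1154], [0.5545, 0.1225]]Traceback (most recent call last):
  File "<stdin>", line 4, in <module>
  File "meas.py", line 13, in circ
    print(tag,np.round(p,1).tolist(),np.round(h[:,2]/r,2),np.round(ray(c,p,z)[:,:2],4).tolist()); return ray(c,p,z)[0]
                                                                   ~~~^^^^^^^
  File "h.py", line 8, in ray
    u=cv2.undistortPoints(np.array(px,float).reshape(-1,1,2),K(c),np.array(c['distortion'],float)).reshape(-1,2)
      ~~~~~~~~~~~~~~~~~~~^^^^^^^^^^^^^^^^^^^^^^^^^^^^^^^^^^^^^^^^^^^^^^^^^^^^^^^^^^^^^^^^^^^^^^^^^
cv2.error: OpenCV(4.12.0) /io/opencv/modules/calib3d/src/undistort.dispatch.cpp:347: error: (-215:Assertion failed) CV_IS_MAT(_src) && CV_IS_MAT(_dst) && (_src->rows == 1 || _src->cols == 1) && (_dst->rows == 1 || _dst->cols == 1) && _src->cols + _src->rows - 1 == _dst->rows + _dst->cols - 1 && (CV_MAT_TYPE(_src->type) == CV_32FC2 || CV_MAT_TYPE(_src->type) == CV_64FC2) && (CV_MAT_TYPE(_dst->type) == CV_32FC2 || CV_MAT_TYPE(_dst->type) == CV_64FC2) in function 'cvUndistortPointsInternal'
```

Run:
```python
from h import *
im=load('top0')['img'][:,:,::-1]
T=[]
for p in[(194,266),(252,247),(298,252),(351,250)]:
    t=im[p[1]-18:p[1]+18,p[0]-18:p[0]+18]
    t=cv2.normalize(cv2.resize(t,None,fx=8,fy=8,interpolation=cv2.INTER_CUBIC),None,0,255,cv2.NORM_MINMAX)
    for k in range(2,36,4):
        cv2.putText(t,str(p[0]-18+k),(k*8,8),0,.3,(0,0,255)); cv2.putText(t,str(p[1]-18+k),(0,k*8+8),0,.3,(0,0,255))
        t[:,k*8+4]=t[:,k*8+4]//2+[0,0,90]; t[k*8+4,:]=t[k*8+4,:]//2+[0,0,90]
    T.append(t)
cv2.imwrite('pics/obj.png',np.vstack([np.hstack(T[:2]),np.hstack(T[2:])]))
t=cv2.resize(im[142:210,228:370],None,fx=5.6,fy=5.6,interpolation=cv2.INTER_CUBIC); t=cv2.normalize(cv2.min(t,150) if 0 else np.minimum(t,130),None,0,255,cv2.NORM_MINMAX)
for k in range(2,142,10):
    X=int((k+.5)*5.6); t[:,X]=t[:,X]//2+np.uint8([0,0,90]); cv2.putText(t,str(228+k),(X,8),0,.3,(0,255,255))
for k in range(8,68,10):
    X=int((k+.5)*5.6); t[X]=t[X]//2+np.uint8([0,0,90]); cv2.putText(t,str(142+k),(0,X),0,.3,(0,255,255))
cv2.imwrite('pics/case.png',t); print(t.shape)
```

```text
(381, 795, 3)
```

View pics/obj.png

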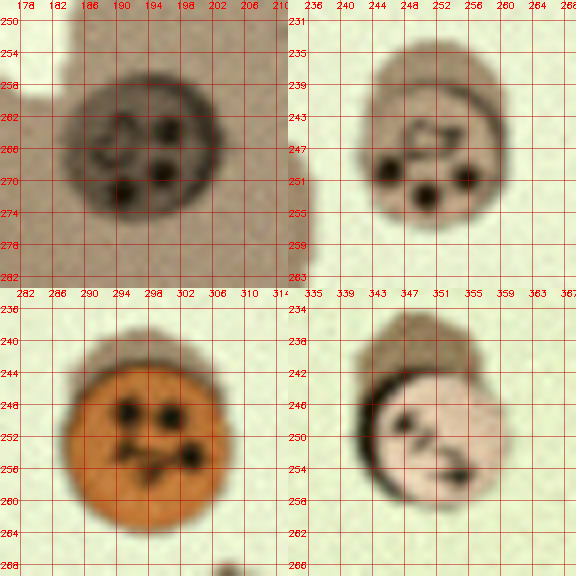

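View pics/case.png

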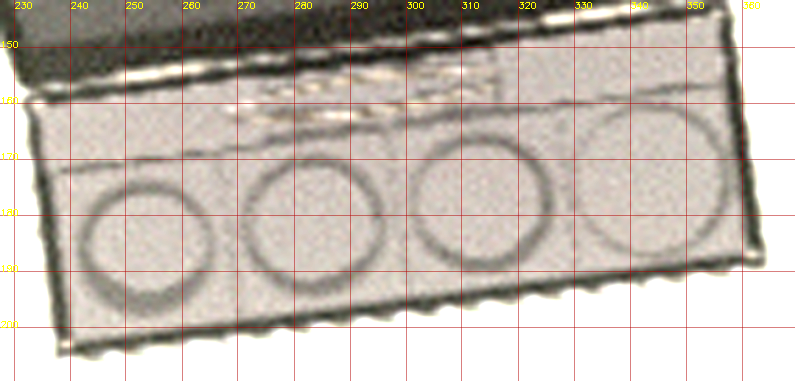

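The tiles put the top centres at mid A (192.6,265.9), mid B (251.4,248.3), flat (297.8,253.3) and tall (351.7,250.4). The nest mouths are at deep (253.6,185.6), middle (283.7,181.7) and (313.6,177.4), and shallow (343.6,173.5).

Run:
```python
from h import *
c=load('top0')
for n,p,z in[('A',(192.6,265.9),.028),('B',(251.4,248.3),.028),('flat',(297.8,253.3),.02),('tall',(351.7,250.4),.034)]: print(n,ray(c,p,z)[0].round(4))
N=ray(c,[(253.6,185.6),(283.7,181.7),(313.6,177.4),(343.6,173.5)],.036)[:,:2]; print(N.round(4))
m=N.mean(0); d=np.linalg.svd(N-m)[2][0]; d*=np.sign((N[0]-N[3])@d)
for k,n in zip((1.5,.5,-.5,-1.5),'deep m1 m2 shal'.split()): print(n,(m+d*.0625*k).round(4))
print('dir',d,np.degrees(np.arctan2(d[0],d[1])), 'spacing',np.diff((N-m)@d))
# lid: outer/inner top edge pixel -> view; tab at about (297,124)
# check rim corners: front-left (238.8,204) front-right(363.5,188)
print(ray(c,[(239,204.2),(363.6,188.3)],.036))
s=load('side0'); print('side proj',proj(s,[(m+d*.0625*k).tolist()+[.036] for k in(1.5,.5)]).round(1).tolist(), proj(s,[ray(c,(192.6,265.9),.028)[0],ray(c,(251.4,248.3),.028)[0],ray(c,(297.8,253.3),.02)[0]]).round(1).tolist())
```

```text
A [0.3999 0.2392 0.028 ]
B [0.4334 0.1172 0.028 ]
flat [0.4207 0.0219 0.02  ]
tall [ 0.4247 -0.0874  0.034 ]
[[ 0.5619  0.1095]
 [ 0.5684  0.0475]
 [ 0.5757 -0.014 ]
 [ 0.5822 -0.0756]]
deep [0.5618 0.1101]
m1 [0.5686 0.0479]
m2 [ 0.5755 -0.0142]
shal [ 0.5823 -0.0763]
dir [-0.10976598  0.99395746] -6.301825375042325 spacing [-0.06233914 -0.06193778 -0.06193758]
[[ 0.52434715  0.14029662  0.036     ]
 [ 0.55072254 -0.11539894  0.036     ]]
side proj [[301.5, 202.8], [309.6, 225.3]] [[216.8, 169.7], [234.2, 207.8], [228.5, 247.8]]
```

Run:
```python
from h import *
im=load('side0')['img'][:,:,::-1][140:270,170:400]
cv2.imwrite('pics/sidec.png',cv2.resize(im,None,fx=3.4,fy=3.4,interpolation=cv2.INTER_CUBIC))
```

```text
(no output)
```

View pics/sidec.png

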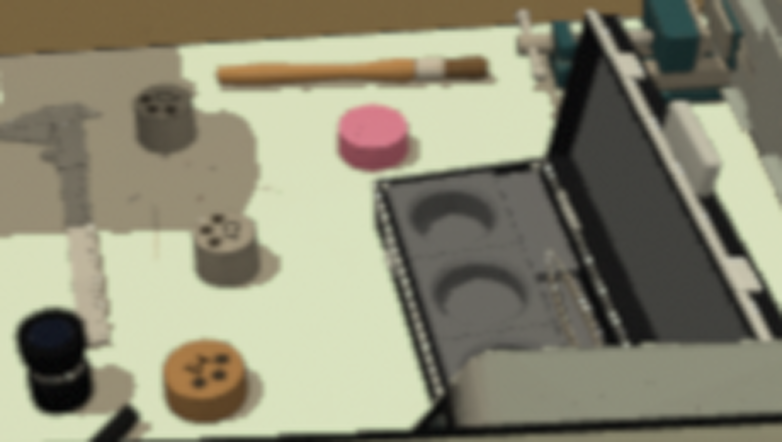

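The side crop agrees with the top view; everything there sits about +3 mm in x, so I will split the difference with +1.7 mm. First I'll turn the fingers to lie across the row.

Emit:
jog_arm(rows=[[[0,0,0,8.04,0],[0,0,0,8.04,0],[0,0,0,8.04,0],[0,0,0,8.04,0],[0,0,0,8.04,0],[0,0,0,8.04,0],[0,0,0,8.04,0],[0,0,0,8.04,0]]])

```text
time_s: 0.9
position: [0.2249, 0.6361, 0.2307]
ee_rot: [[0.102, -0.995, -0.0], [-0.995, -0.102, -0.001], [0.001, 0.0, -1.0]]
ft_force: [-0.4, -0.5, 0.2]
gripper_width: 0.0856
grasp_force: 0.0
```

```bash
cat > go.py <<'E'
from h import *
O=np.array([.0017,0,0])
T={'A':(.3999,.2392),'B':(.4334,.1172),'flat':(.4207,.0219),'tall':(.4247,-.0874),'deep':(.5618,.1101),'m1':(.5686,.0479),'m2':(.5755,-.0142),'shal':(.5823,-.0763)}
def to(n,z,s=None):
    s=s or sense(); t=np.array([*T[n],z])+O if isinstance(n,str) else np.array([*n,z])
    d=(t-s['position'])*1000
    print(n,z,'tool shift mm',(s['ee_rot'].T@d).round(1))
def st():
    s=sense(); print(s['time_s'],s['position'].round(4),'yang',np.degrees(np.arctan2(s['ee_rot'][1,1],s['ee_rot'][0,1])).round(2),'w',round(s['gripper_width'],4),'F',s['ft_force'].round(1),'g',round(s['grasp_force'],1)); return s
E
python3 - <<'E'
from go import *
st(); to('A',.08)
c=load('top0')
n=np.array([.994,.11]); m=np.array([.5721,.0169])+[.0017,0]
for z in(.14,.15,.155,.16): 
    p=ray(c,[(295.5,123.5)],z)[0]; print(z,p.round(3),'ahead of row',((p[:2]-m)@n).round(4),'along(+y)',((p[:2]-m)@[-.11,.994]).round(4))
for z in (.15,.25): print('cabinet front edge',ray(c,[(316,58),(230,65),(310,92)],z).round(3).tolist())
E
```

```text
0.9 [0.2249 0.6361 0.2307] yang -174.13 w 0.0856 F [-0.4 -0.5  0.2] g 0.0
A 0.08 tool shift mm [ 412.8 -135.2  151.1]
0.14 [0.663 0.024 0.14 ] ahead of row 0.0891 along(+y) -0.0029
0.15 [0.66  0.024 0.15 ] ahead of row 0.0867 along(+y) -0.0023
0.155 [0.659 0.024 0.155] ahead of row 0.0855 along(+y) -0.002
0.16 [0.658 0.025 0.16 ] ahead of row 0.0843 along(+y) -0.0016
cabinet front edge [[0.78, -0.016, 0.15], [0.772, 0.141, 0.15], [0.718, -0.004, 0.15]]
cabinet front edge [[0.741, -0.008, 0.25], [0.734, 0.131, 0.25], [0.686, 0.003, 0.25]]
```

Emit:
jog_arm(rows=[[[46,-16,8,0,0],[46,-16,8,0,0],[46,-16,8,0,0],[46,-16,8,0,0],[46,-16,8,0,0],[46,-16,8,0,0],[46,-16,8,0,0],[46,-16,8,0,0]]])

```text
time_s: 1.7
position: [0.3923, 0.2824, 0.167]
ee_rot: [[0.109, -0.994, 0.0], [-0.994, -0.109, 0.0], [-0.0, -0.0, -1.0]]
ft_force: [1.2, 0.8, -0.1]
gripper_width: 0.0855
grasp_force: 0.0
```

Run:
```python
from go import *
st(); to('A',.085)
```

```text
1.7 [0.3923 0.2824 0.167 ] yang -173.77 w 0.0855 F [ 1.2  0.8 -0.1] g 0.0
A 0.085 tool shift mm [44.  -4.5 82. ]
```

Emit:
jog_arm(rows=[[[22,-2,20,0,0],[22,-2.5,25,0,0],[0,0,35,0,0],[0,0,35,0,0],[0,0,22,0,0],[0,0,10,0,0],[0,0,4,0,0],[0,0,0,0,0]]])

```text
time_s: 2.5
position: [0.4014, 0.2414, 0.0165]
ee_rot: [[0.108, -0.994, 0.0], [-0.994, -0.108, -0.0], [0.0, -0.0, -1.0]]
ft_force: [-0.7, -0.4, 0.9]
gripper_width: 0.0852
grasp_force: 0.0
```

Run:
```python
from go import *
st(); to('A',.015); snap('side','s1.png'); snap('top','t1.png')
a=cv2.resize(load('s1')['img'][120:240,160:300],None,fx=2.8,fy=2.8,interpolation=cv2.INTER_CUBIC)
b=cv2.resize(load('t1')['img'][210:330,130:270],None,fx=2.8,fy=2.8,interpolation=cv2.INTER_CUBIC)
cv2.imwrite('pics/g1.png',np.hstack([a,b])[:,:,::-1])
```

```text
2.5 [0.4014 0.2414 0.0165] yang -173.77 w 0.0852 F [-0.7 -0.4  0.9] g 0.0
A 0.015 tool shift mm [2.2 0.1 1.5]
```

View pics/g1.png

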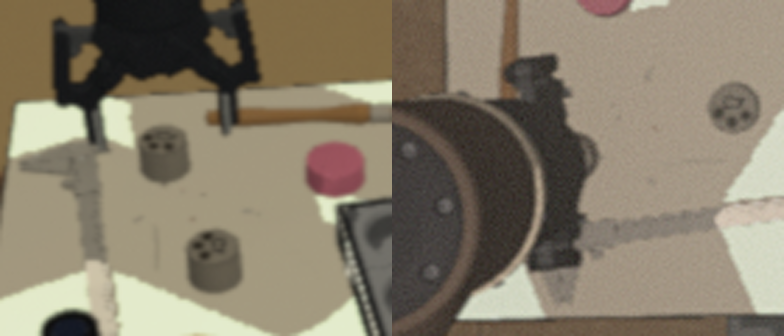

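Mid A stands midway between the fingertips (side crop (163,140); fingertips (97,145) and (228,130)). Closing.

Emit:
jog_arm(rows=[[[2,0,1.5,0,0],[0,0,0,0,200],[0,0,0,0,200],[0,0,0,0,200],[0,0,0,0,200],[0,0,0,0,200],[0,0,0,0,200],[0,0,0,0,200]]])

```text
time_s: 3.4
position: [0.4015, 0.2392, 0.0154]
ee_rot: [[0.108, -0.994, 0.0], [-0.994, -0.108, 0.0], [-0.0, -0.0, -1.0]]
ft_force: [-2.3, -0.8, 8.3]
gripper_width: 0.0351
grasp_force: 58.8
```

Run:
```python
from go import *
st(); to('deep',.11); to('m1',.11)
```

```text
3.4 [0.4015 0.2392 0.0154] yang -173.77 w 0.0351 F [-2.3 -0.8  8.3] g 58.8
deep 0.11 tool shift mm [ 145.9 -147.   -94.5]
m1 0.11 tool shift mm [ 208.5 -147.1  -94.5]
```

Emit:
jog_arm(rows=[[[0,0,-10,0,200],[0,0,-30,0,200],[0,0,-40,0,200],[0,0,-15,0,200],[0,0,0,0,200]]])

```text
time_s: 3.9
position: [0.4025, 0.2404, 0.1127]
ee_rot: [[0.108, -0.994, 0.003], [-0.994, -0.108, 0.004], [-0.004, -0.004, -1.0]]
ft_force: [0.4, 0.4, -2.4]
gripper_width: 0.0355
grasp_force: 60.4
```

Run:
```python
from go import *
st(); to('m1',.11)
snap('side','s2.png'); snap('top','t2.png')
p=proj(load('s2'),[sense()['position']])[0].astype(int); print(p)
a=cv2.resize(load('s2')['img'][p[1]-50:p[1]+50,p[0]-60:p[0]+60],None,fx=5,fy=5,interpolation=cv2.INTER_CUBIC)
cv2.imwrite('pics/g2.png',a[:,:,::-1])
```

```text
3.9 [0.4025 0.2404 0.1127] yang -173.77 w 0.0355 F [ 0.4  0.4 -2.4] g 60.4
m1 0.11 tool shift mm [ 209.6 -145.9    2.4]
[213 136]
```

View pics/g2.png

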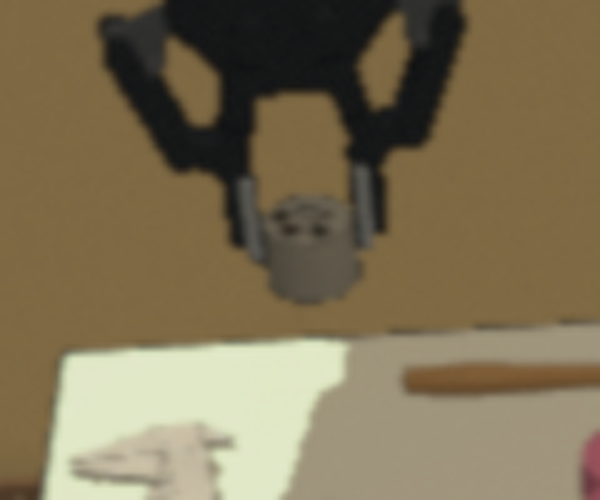

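Run:
```python
from go import *
c=load('s2'); P=sense()['position']
for dy in(-.01,0,.01): print(dy,proj(c,[P+[0,dy,.0127],P+[0,dy,-.0153]]).round(1).tolist())
# tips seen: left pad tip (256,262), right pad tip (366,247) in crop
print([ (x/5+153,y/5+86) for x,y in((310,215),(312,283),(256,262),(366,247))])
R=sense()['ee_rot']; print(proj(c,[P+R[:,1]*.019+R[:,2]*-.0015+R[:,0]*k for k in(-.011,.011)]+[P-R[:,1]*.019+R[:,2]*-.0015+R[:,0]*k for k in(-.011,.011)]).round(1).tolist())
```

```text
-0.01 [[212.8, 134.2], [214.2, 146.2]]
0 [[212.8, 131.4], [214.3, 143.3]]
0.01 [[212.9, 128.6], [214.3, 140.5]]
[(215.0, 129.0), (215.4, 142.6), (204.2, 138.4), (226.2, 135.4)]
[[203.2, 134.2], [204.2, 140.4], [222.4, 132.1], [223.7, 138.2]]
```

Emit:
jog_arm(rows=[[[35,-24,0,0,200],[35,-24,0,0,200],[35,-24,0,0,200],[35,-24,0,0,200],[35,-24,0,0,200],[34,-26,0,0,200],[0,0,20,0,200],[0,0,10,0,200]]])

```text
time_s: 4.8
position: [0.5678, 0.0454, 0.0764]
ee_rot: [[0.105, -0.994, -0.005], [-0.994, -0.105, -0.001], [0.001, 0.005, -1.0]]
ft_force: [-0.9, -0.4, -2.1]
gripper_width: 0.0356
grasp_force: 60.7
```

Run:
```python
from go import *
st(); to('m1',.037)
snap('top','t3.png'); snap('side','s3.png')
a=cv2.resize(load('t3')['img'][120:260,200:380],None,fx=3,fy=3,interpolation=cv2.INTER_CUBIC)
b=cv2.resize(load('s3')['img'][150:290,260:330],None,fx=3,fy=3,interpolation=cv2.INTER_CUBIC)
cv2.imwrite('pics/g3.png',np.hstack([a,b])[:,:,::-1])
```

```text
4.8 [0.5678 0.0454 0.0764] yang -173.97 w 0.0356 F [-0.9 -0.4 -2.1] g 60.7
m1 0.037 tool shift mm [-2.3 -3.  39.4]
```

View pics/g3.png

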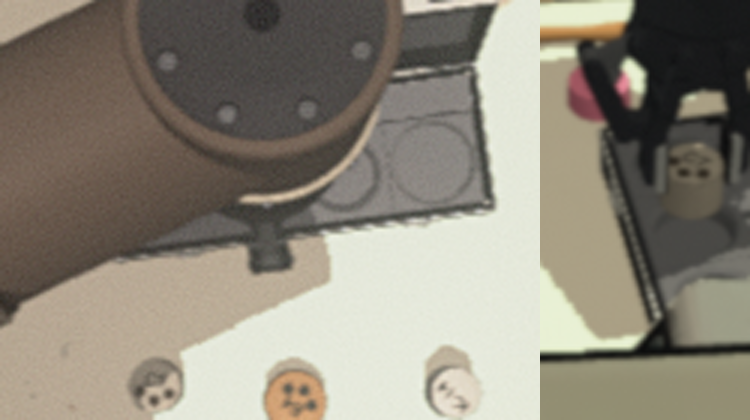

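Emit:
jog_arm(rows=[[[-2,-3,0,0,200],[0,0,10,0,200],[0,0,10,0,200],[0,0,8,0,200],[0,0,6,0,200],[0,0,4,0,200],[0,0,0,0,200]]])

```text
time_s: 5.6
position: [0.5716, 0.0493, 0.0411]
ee_rot: [[0.108, -0.994, -0.001], [-0.994, -0.108, -0.0], [0.0, 0.001, -1.0]]
ft_force: [-0.9, -0.1, -2.5]
gripper_width: 0.0351
grasp_force: 60.7
```

Run:
```python
from go import *
st(); to('m1',.037)
```

```text
5.6 [0.5716 0.0493 0.0411] yang -173.79 w 0.0351 F [-0.9 -0.1 -2.5] g 60.7
m1 0.037 tool shift mm [1.3 1.5 4.1]
```

Emit:
jog_arm(rows=[[[1,1.5,3,0,200],[0,0,0.5,0,200],[0,0,0,0,90],[0,0,0,0,60],[0,0,0,0,60],[0,0,-20,0,60],[0,0,-40,0,60],[0,0,-20,0,30]]])

```text
time_s: 6.4
position: [0.5719, 0.0486, 0.1213]
ee_rot: [[0.109, -0.994, 0.003], [-0.994, -0.109, 0.001], [-0.0, -0.003, -1.0]]
ft_force: [0.8, 0.5, -0.1]
gripper_width: 0.0752
grasp_force: 0.0
```

Run:
```python
from go import *
st(); to('B',.11)
```

```text
6.4 [0.5719 0.0486 0.1213] yang -173.75 w 0.0752 F [ 0.8  0.5 -0.1] g 0.0
B 0.11 tool shift mm [-83.1 128.6  10.9]
```

Emit:
jog_arm(rows=[[[-21,32,0,0,0],[-21,32,0,0,0],[-21,32,5,0,0],[-20,32,15,0,0],[0,0.5,35,0,0],[0,0,30,0,0],[0,0,15,0,0],[0,0,4,0,0]]])

```text
time_s: 7.2
position: [0.4331, 0.1165, 0.0131]
ee_rot: [[0.108, -0.994, -0.002], [-0.994, -0.108, -0.002], [0.001, 0.002, -1.0]]
ft_force: [0.6, -0.9, 0.4]
gripper_width: 0.0852
grasp_force: 0.0
```

Run:
```python
from go import *
st(); to('B',.015); snap('top','t4.png')
c=load('t4')
cv2.imwrite('pics/g4.png',cv2.resize(c['img'][110:280,200:400],None,fx=3.5,fy=3.5,interpolation=cv2.INTER_CUBIC)[:,:,::-1])
```

```text
7.2 [0.4331 0.1165 0.0131] yang -173.77 w 0.0852 F [ 0.6 -0.9  0.4] g 0.0
B 0.015 tool shift mm [-0.5 -2.1 -1.9]
```

View pics/g4.png

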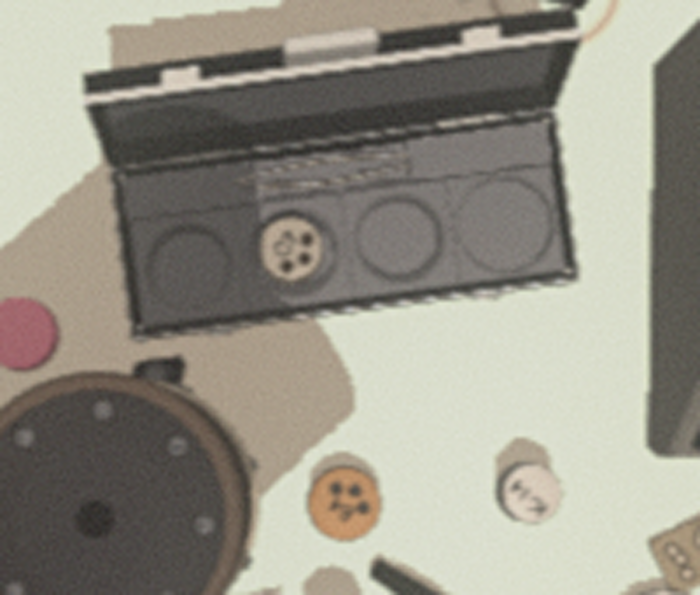

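Mid A sits in its nest at crop (291,247), i.e. px (283,181). Gripping B.

Emit:
jog_arm(rows=[[[0,-2,-2,0,0],[0,0,0,0,200],[0,0,0,0,200],[0,0,0,0,200],[0,0,0,0,200],[0,0,0,0,200],[0,0,0,0,200],[0,0,0,0,200]]])

```text
time_s: 8.05
position: [0.436, 0.1172, 0.0172]
ee_rot: [[0.108, -0.994, 0.001], [-0.994, -0.108, 0.0], [-0.0, -0.001, -1.0]]
ft_force: [-3.6, 0.2, 11.3]
gripper_width: 0.0349
grasp_force: 58.5
```

Run:
```python
from go import *
st(); to('m2',.11)
print('A seated at',ray(load('t4'),[(283.1,180.6)],.049))
```

```text
8.05 [0.436  0.1172 0.0172] yang -173.78 w 0.0349 F [-3.6  0.2 11.3] g 58.5
m2 0.11 tool shift mm [ 145.9 -126.1  -92.7]
A seated at [[0.56909951 0.04875778 0.049     ]]
```

Emit:
jog_arm(rows=[[[0,0,-15,0,200],[0,0,-40,0,200],[20,-15,-38,0,200],[32,-28,0,0,200],[32,-28,0,0,200],[32,-28,0,0,200],[30,-27,0,0,200],[0,0,0,0,200]]])

```text
time_s: 8.85
position: [0.5796, -0.0172, 0.1087]
ee_rot: [[0.105, -0.994, 0.0], [-0.994, -0.105, -0.001], [0.001, -0.0, -1.0]]
ft_force: [-0.6, 0.8, -3.4]
gripper_width: 0.035
grasp_force: 60.7
```

Run:
```python
from go import *
st(); to('m2',.042)
```

```text
8.85 [ 0.5796 -0.0172  0.1087] yang -173.97 w 0.035 F [-0.6  0.8 -3.4] g 60.7
m2 0.042 tool shift mm [-3.3  2.1 66.7]
```

Emit:
jog_arm(rows=[[[-2,1.5,20,0,200],[0,0,20,0,200],[0,0,8,0,200],[0,0,0,0,200],[0,0,0,0,200]]])

```text
time_s: 9.35
position: [0.5755, -0.0123, 0.0619]
ee_rot: [[0.109, -0.994, 0.0], [-0.994, -0.109, -0.0], [0.0, -0.0, -1.0]]
ft_force: [-0.1, -0.3, -1.6]
gripper_width: 0.0351
grasp_force: 60.7
```

Run:
```python
from go import *
st(); to('m2',.042)
```

```text
9.35 [ 0.5755 -0.0123  0.0619] yang -173.76 w 0.0351 F [-0.1 -0.3 -1.6] g 60.7
m2 0.042 tool shift mm [ 2.  -1.5 19.9]
```

Emit:
jog_arm(rows=[[[2,-1.5,8,0,200],[0,0,8,0,200],[0,0,6,0,200],[0,0,1.5,0,200],[0,0,0,0,80],[0,0,0,0,50],[0,0,0,0,50],[0,0,-20,0,50]]])

```text
time_s: 10.15
position: [0.5751, -0.0148, 0.0556]
ee_rot: [[0.108, -0.994, -0.005], [-0.994, -0.108, -0.001], [0.0, 0.005, -1.0]]
ft_force: [-0.5, -0.9, -0.6]
gripper_width: 0.0686
grasp_force: 0.0
```

Run:
```python
from go import *
st(); to('flat',.11)
```

```text
10.15 [ 0.5751 -0.0148  0.0556] yang -173.82 w 0.0686 F [-0.5 -0.9 -0.6] g 0.0
flat 0.11 tool shift mm [-52.9 148.2 -53.7]
```

Emit:
jog_arm(rows=[[[0,0,-40,0,50],[-13,36,0,0,0],[-13,36,0,0,0],[-13,36,0,0,0],[-13,37,10,0,0],[0,2,35,0,0],[0,0,30,0,0],[0,0,14,0,0]]])

```text
time_s: 10.95
position: [0.4241, 0.0212, 0.0074]
ee_rot: [[0.109, -0.994, -0.001], [-0.994, -0.109, -0.0], [0.0, 0.001, -1.0]]
ft_force: [1.0, 0.6, -0.7]
gripper_width: 0.085
grasp_force: 0.0
```

Emit:
jog_arm(rows=[[[0,0,0,0,0],[0,0,0,0,0]]])

```text
time_s: 11.15
position: [0.4254, 0.0215, 0.009]
ee_rot: [[0.108, -0.994, -0.0], [-0.994, -0.108, -0.0], [0.0, 0.0, -1.0]]
ft_force: [0.4, -0.9, -0.4]
gripper_width: 0.0851
grasp_force: 0.0
```

Run:
```python
from go import *
st(); to('flat',.0085); snap('top','t5.png')
c=load('t5')
cv2.imwrite('pics/g5.png',cv2.resize(c['img'][110:280,200:400],None,fx=3.5,fy=3.5,interpolation=cv2.INTER_CUBIC)[:,:,::-1])
```

```text
11.15 [0.4254 0.0215 0.009 ] yang -173.77 w 0.0851 F [ 0.4 -0.9 -0.4] g 0.0
flat 0.0085 tool shift mm [-0.7  3.   0.5]
```

View pics/g5.png

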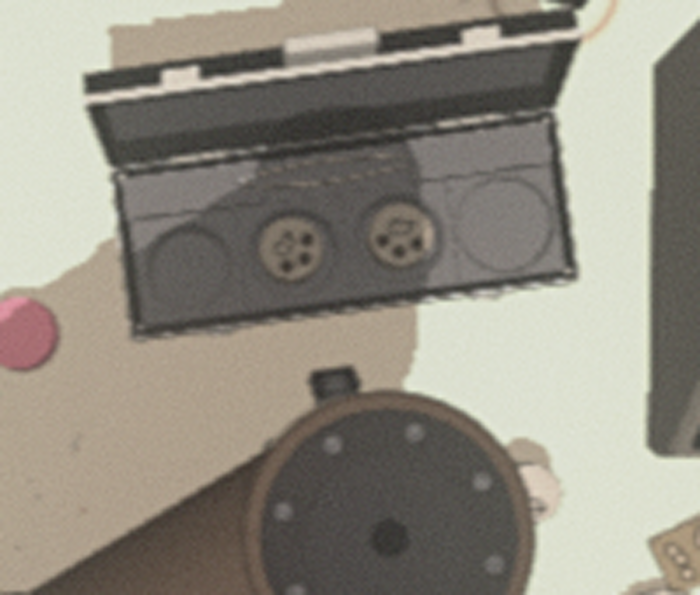

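Both mids sit in the middle nests (crop (291,247) and (402,235)). Gripping the flat.

Emit:
jog_arm(rows=[[[0,3,0,0,0],[0,0,0,0,200],[0,0,0,0,200],[0,0,0,0,200],[0,0,0,0,200],[0,0,0,0,200],[0,0,0,0,200],[0,0,0,0,200]]])

```text
time_s: 12.0
position: [0.4222, 0.0211, 0.0096]
ee_rot: [[0.108, -0.994, 0.0], [-0.994, -0.108, -0.0], [0.0, -0.0, -1.0]]
ft_force: [-4.3, 1.1, 14.8]
gripper_width: 0.0423
grasp_force: 58.7
```

Run:
```python
from go import *
st(); to('shal',.10)
```

```text
12.0 [0.4222 0.0211 0.0096] yang -173.78 w 0.0423 F [-4.3  1.1 14.8] g 58.7
shal 0.1 tool shift mm [ 114.3 -150.3  -90.4]
```

Emit:
jog_arm(rows=[[[0,0,-15,0,200],[0,0,-38,0,200],[18,-24,-38,0,200],[32,-42,0,0,200],[32,-42,0,0,200],[32,-42,0,0,200],[0,0,0,0,200],[0,0,0,0,200]]])

```text
time_s: 12.8
position: [0.5762, -0.0726, 0.0983]
ee_rot: [[0.106, -0.994, -0.003], [-0.994, -0.106, -0.0], [-0.0, 0.003, -1.0]]
ft_force: [-0.8, 0.0, -3.2]
gripper_width: 0.0424
grasp_force: 62.0
```

Run:
```python
from go import *
st(); to('shal',.05)
```

```text
12.8 [ 0.5762 -0.0726  0.0983] yang -173.93 w 0.0424 F [-0.8  0.  -3.2] g 62.0
shal 0.05 tool shift mm [ 4.5 -7.5 48.3]
```

Emit:
jog_arm(rows=[[[4,-7,10,0,200],[0,0,20,0,200],[0,0,10,0,200],[0,0,0,0,200],[0,0,0,0,200]]])

```text
time_s: 13.3
position: [0.5837, -0.0746, 0.06]
ee_rot: [[0.109, -0.994, -0.0], [-0.994, -0.109, -0.0], [0.0, 0.0, -1.0]]
ft_force: [-0.9, 0.0, -2.7]
gripper_width: 0.0421
grasp_force: 62.0
```

Run:
```python
from go import *
st(); to('shal',.04)
```

```text
13.3 [ 0.5837 -0.0746  0.06  ] yang -173.73 w 0.0421 F [-0.9  0.  -2.7] g 62.0
shal 0.04 tool shift mm [ 1.8 -0.1 20. ]
```

Emit:
jog_arm(rows=[[[2,0,8,0,200],[0,0,6,0,200],[0,0,4,0,200],[0,0,2.5,0,200],[0,0,0,0,70],[0,0,0,0,40],[0,0,0,0,40],[0,0,-20,0,40]]])

```text
time_s: 14.1
position: [0.5825, -0.077, 0.0576]
ee_rot: [[0.108, -0.994, -0.004], [-0.994, -0.108, -0.0], [-0.0, 0.004, -1.0]]
ft_force: [0.7, 0.4, 0.2]
gripper_width: 0.0718
grasp_force: 0.0
```

Run:
```python
from go import *
st(); to('tall',.10)
```

```text
14.1 [ 0.5825 -0.077   0.0576] yang -173.82 w 0.0718 F [0.7 0.4 0.2] g 0.0
tall 0.1 tool shift mm [ -6.5 156.5 -41.8]
```

Emit:
jog_arm(rows=[[[0,0,-43,0,40],[-2,39,0,0,0],[-2,39,0,0,0],[-2,39,0,0,0],[-1,39,10,0,0],[0,0,30,0,0],[0,0,25,0,0],[0,0,13,0,0]]])

```text
time_s: 14.9
position: [0.4277, -0.0868, 0.0235]
ee_rot: [[0.108, -0.994, 0.0], [-0.994, -0.108, 0.0], [-0.0, -0.0, -1.0]]
ft_force: [0.0, -0.3, -0.5]
gripper_width: 0.0853
grasp_force: 0.0
```

Emit:
jog_arm(rows=[[[0,0,0,0,0],[0,0,0,0,0]]])

```text
time_s: 15.1
position: [0.4286, -0.0868, 0.0248]
ee_rot: [[0.108, -0.994, 0.0], [-0.994, -0.108, -0.0], [0.0, -0.0, -1.0]]
ft_force: [0.1, 0.2, 0.4]
gripper_width: 0.0855
grasp_force: 0.0
```

Run:
```python
from go import *
st(); to('tall',.022); snap('top','t6.png')
c=load('t6')
cv2.imwrite('pics/g6.png',cv2.resize(c['img'][110:280,220:420],None,fx=3.5,fy=3.5,interpolation=cv2.INTER_CUBIC)[:,:,::-1])
```

```text
15.1 [ 0.4286 -0.0868  0.0248] yang -173.77 w 0.0855 F [0.1 0.2 0.4] g 0.0
tall 0.022 tool shift mm [0.4 2.3 2.8]
```

View pics/g6.png

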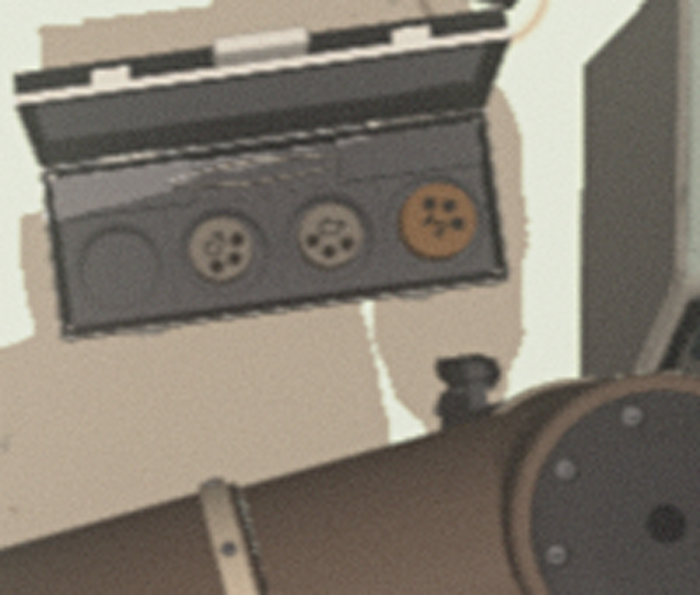

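Mids and flat are in place (flat at crop (438,219)). Gripping the tall.

Emit:
jog_arm(rows=[[[0,2,3,0,0],[0,0,0,0,200],[0,0,0,0,200],[0,0,0,0,200],[0,0,0,0,200],[0,0,0,0,200],[0,0,0,0,200],[0,0,0,0,200]]])

```text
time_s: 15.95
position: [0.4262, -0.0871, 0.0218]
ee_rot: [[0.108, -0.994, -0.0], [-0.994, -0.108, -0.0], [0.0, 0.0, -1.0]]
ft_force: [-3.2, 1.3, 8.6]
gripper_width: 0.0331
grasp_force: 58.7
```

Run:
```python
from go import *
st(); to('deep',.12)
c=load('t6'); print('expected top px',proj(c,[[T[n][0],T[n][1],.049] for n in('m1','m2','shal')]).round(1).tolist(),'seen',[(round(x/3.5+220,1),round(y/3.5+110,1)) for x,y in((221,248),(332,235),(438,219))])
```

```text
15.95 [ 0.4262 -0.0871  0.0218] yang -173.78 w 0.0331 F [-3.2  1.3  8.6] g 58.7
deep 0.12 tool shift mm [-181.1 -157.9  -98.2]
expected top px [[283.5, 180.8], [314.1, 176.7], [344.8, 172.5]] seen [(283.1, 180.9), (314.9, 177.1), (345.1, 172.6)]
```

Emit:
jog_arm(rows=[[[0,0,-15,0,200],[0,0,-43,0,200],[-21,-18,-40,0,200],[-32,-28,0,0,200],[-32,-28,0,0,200],[-32,-28,0,0,200],[-32,-28,0,0,200],[-32,-28,0,0,200]]])

```text
time_s: 16.75
position: [0.5639, 0.1114, 0.1188]
ee_rot: [[0.108, -0.994, -0.001], [-0.994, -0.108, -0.0], [0.0, 0.001, -1.0]]
ft_force: [0.7, -0.6, -2.4]
gripper_width: 0.0337
grasp_force: 61.0
```

Emit:
jog_arm(rows=[[[0,0,15,0,200],[0,0,20,0,200],[0,0,15,0,200],[0,0,0,0,200],[0,0,0,0,200]]])

```text
time_s: 17.25
position: [0.5635, 0.1099, 0.0691]
ee_rot: [[0.108, -0.994, -0.001], [-0.994, -0.108, -0.001], [0.001, 0.001, -1.0]]
ft_force: [0.6, 0.5, -2.6]
gripper_width: 0.033
grasp_force: 60.9
```

Run:
```python
from go import *
st(); to('deep',.04)
```

```text
17.25 [0.5635 0.1099 0.0691] yang -173.78 w 0.033 F [ 0.6  0.5 -2.6] g 60.9
deep 0.04 tool shift mm [-0.3 -0.  29.1]
```

Emit:
jog_arm(rows=[[[0,0,10,0,200],[0,0,10,0,200],[0,0,8,0,200],[0,0,3.5,0,200],[0,0,0,0,80],[0,0,0,0,50],[0,0,0,0,50],[0,0,-15,0,50]]])

```text
time_s: 18.05
position: [0.5628, 0.1096, 0.0517]
ee_rot: [[0.108, -0.994, -0.002], [-0.994, -0.108, -0.001], [0.001, 0.002, -1.0]]
ft_force: [-0.3, 0.3, 0.0]
gripper_width: 0.0688
grasp_force: 0.0
```

Run:
```python
from go import *
st()
```

```text
18.05 [0.5628 0.1096 0.0517] yang -173.81 w 0.0688 F [-0.3  0.3  0. ] g 0.0
```

Emit:
jog_arm(rows=[[[0,0,-45,0,50],[0,0,-48,0,50],[-20,30,-35,0,120],[-20,44,0,0,120],[-20,44,0,0,120],[0,0,0,0,120],[0,0,0,0,120]]])

```text
time_s: 18.75
position: [0.4397, 0.1576, 0.1818]
ee_rot: [[0.111, -0.994, 0.002], [-0.994, -0.111, 0.002], [-0.001, -0.002, -1.0]]
ft_force: [0.9, -0.1, 0.5]
gripper_width: 0.0452
grasp_force: 0.0
```

Run:
```python
from go import *
st(); to((.6585,.0243),.20)
snap('top','t7.png'); snap('side','s7.png')
a=cv2.resize(load('t7')['img'][20:220,205:385],None,fx=2.2,fy=2.2,interpolation=cv2.INTER_CUBIC)
b=cv2.resize(load('s7')['img'][60:260,280:460],None,fx=2.2,fy=2.2,interpolation=cv2.INTER_CUBIC)
cv2.imwrite('pics/g7.png',np.hstack([a,b])[:,:,::-1]); print(a.shape)
print('expected px',proj(load('t7'),[[*T[n],.049] for n in('deep','m1','m2','shal')]).round(1).tolist())
```

```text
18.75 [0.4397 0.1576 0.1818] yang -173.64 w 0.0452 F [ 0.9 -0.1  0.5] g 0.0
(0.6585, 0.0243) 0.2 tool shift mm [ 156.7 -202.7  -18. ]
(440, 396, 3)
expected px [[252.9, 184.9], [283.5, 180.8], [314.1, 176.7], [344.8, 172.5]]
```

View pics/g7.png

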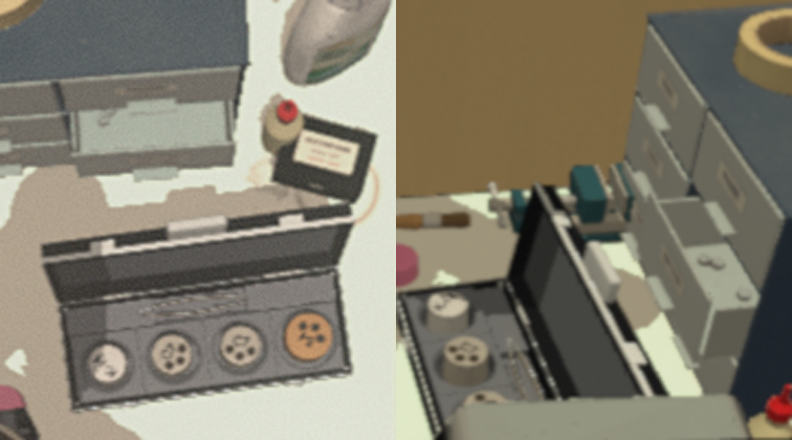

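All four are seated: top crop (109,363), (172,353), (241,345) and (309,336) match the expected pixels. The open drawer behind is low and clear of the tool. Now I'll go over the tab with half-open fingers.

Emit:
jog_arm(rows=[[[0,0,-30,0,120],[22,-29,0,0,120],[22,-29,0,0,120],[22,-29,0,0,120],[22,-29,0,0,120],[22,-29,0,0,120],[22,-29,0,0,120],[24,-29,0,0,120]]])

```text
time_s: 19.65
position: [0.6609, 0.0215, 0.2095]
ee_rot: [[0.106, -0.994, -0.001], [-0.994, -0.106, -0.001], [0.0, 0.001, -1.0]]
ft_force: [0.2, 0.3, 1.3]
gripper_width: 0.0454
grasp_force: 0.0
```

Emit:
jog_arm(rows=[[[0,0,0,0,120],[0,0,0,0,120]]])

```text
time_s: 19.85
position: [0.6596, 0.0218, 0.2087]
ee_rot: [[0.105, -0.994, -0.002], [-0.994, -0.105, -0.001], [0.001, 0.003, -1.0]]
ft_force: [-0.5, -0.2, 0.5]
gripper_width: 0.0448
grasp_force: 0.0
```

Run:
```python
from go import *
s=st(); to((.6585,.0243),.142)
snap('side','s8.png'); R=s['ee_rot'];P=s['position']
print(proj(load('s8'),[P]).round(0))
a=cv2.resize(load('s8')['img'][60:260,290:460],None,fx=3,fy=3,interpolation=cv2.INTER_CUBIC)
cv2.imwrite('pics/g8.png',a[:,:,::-1])
```

```text
19.85 [0.6596 0.0218 0.2087] yang -173.98 w 0.0448 F [-0.5 -0.2  0.5] g 0.0
(0.6585, 0.0243) 0.142 tool shift mm [-2.6  0.7 66.7]
[[376. 153.]]
```

View pics/g8.png

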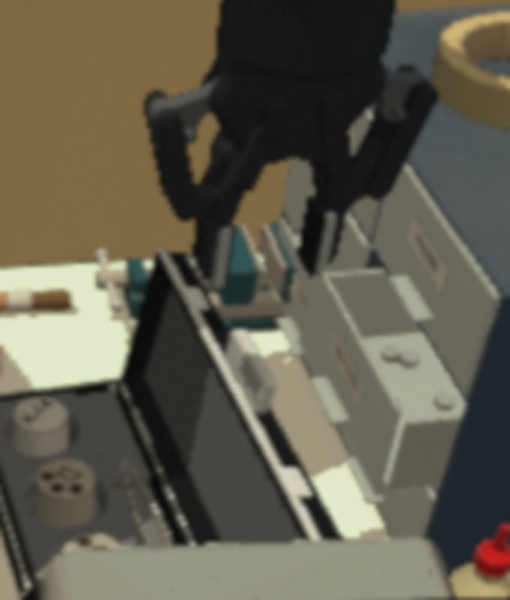

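Run:
```python
from go import *
c=load('s8')
p=proj(c,[[.6596,.0218,.2087],[.6596,.0218,.145],[.6585,.0243,.155],[.6585,.0243,.14]]); print(((p-[290,60])*3).round(0).tolist())
for z in(.145,.15,.155):print(ray(c,[(373.3-2,181.7)],z).round(4))
```

```text
[[257.0, 278.0], [241.0, 375.0], [240.0, 357.0], [236.0, 379.0]]
[[0.6632 0.0295 0.145 ]]
[[0.6611 0.0236 0.15  ]]
[[0.659  0.0176 0.155 ]]
```

The tab is at crop (250,365) and, allowing for the camera bias, lies midway under the fingers. Lowering astride it.

Emit:
jog_arm(rows=[[[-1,0,20,0,120],[-1,0.5,20,0,120],[0,0,8,0,120],[0,0,5,0,120],[0,0,5,0,120],[0,0,4,0,120],[0,0,4,0,120],[0,0,0,0,120]]])

```text
time_s: 20.7
position: [0.6579, 0.0256, 0.1444]
ee_rot: [[0.108, -0.994, -0.0], [-0.994, -0.108, -0.0], [-0.0, 0.0, -1.0]]
ft_force: [0.6, -0.3, 0.1]
gripper_width: 0.0452
grasp_force: 0.0
```

Run:
```python
from go import *
st()
```

```text
20.7 [0.6579 0.0256 0.1444] yang -173.79 w 0.0452 F [ 0.6 -0.3  0.1] g 0.0
```

Emit:
jog_arm(rows=[[[0,10,0,0,120],[0,9,0,0,120],[0,8,0,0,120],[0,8,0,0,120],[0,8,0,0,120],[0,9,0,0,120],[0,9,1,0,120],[0,9,2,0,120]]])

```text
time_s: 21.5
position: [0.5876, 0.0179, 0.1416]
ee_rot: [[0.108, -0.994, 0.0], [-0.994, -0.108, 0.0], [-0.0, -0.0, -1.0]]
ft_force: [1.2, 0.8, 2.2]
gripper_width: 0.0451
grasp_force: 1.2
```

Run:
```python
from go import *
st()
```

```text
21.5 [0.5876 0.0179 0.1416] yang -173.79 w 0.0451 F [1.2 0.8 2.2] g 1.2
```

Contact is light (about 2 N). I'll continue along the arc.

Emit:
jog_arm(rows=[[[0,8,2,0,120],[0,8,3,0,120],[0,8,3,0,120],[0,8,4,0,120],[0,7,5,0,120],[0,7,5,0,120],[0,6,5,0,120],[0,0,0,0,120]]])

```text
time_s: 22.3
position: [0.5352, 0.0121, 0.1136]
ee_rot: [[0.108, -0.994, -0.002], [-0.994, -0.108, -0.0], [0.0, 0.002, -1.0]]
ft_force: [-0.5, 1.2, 0.3]
gripper_width: 0.0452
grasp_force: 0.0
```

Run:
```python
from go import *
st(); snap('side','s9.png')
a=cv2.resize(load('s9')['img'][60:260,240:460],None,fx=3,fy=3,interpolation=cv2.INTER_CUBIC)
cv2.imwrite('pics/g9.png',a[:,:,::-1])
```

```text
22.3 [0.5352 0.0121 0.1136] yang -173.8 w 0.0452 F [-0.5  1.2  0.3] g 0.0
```

View pics/g9.png

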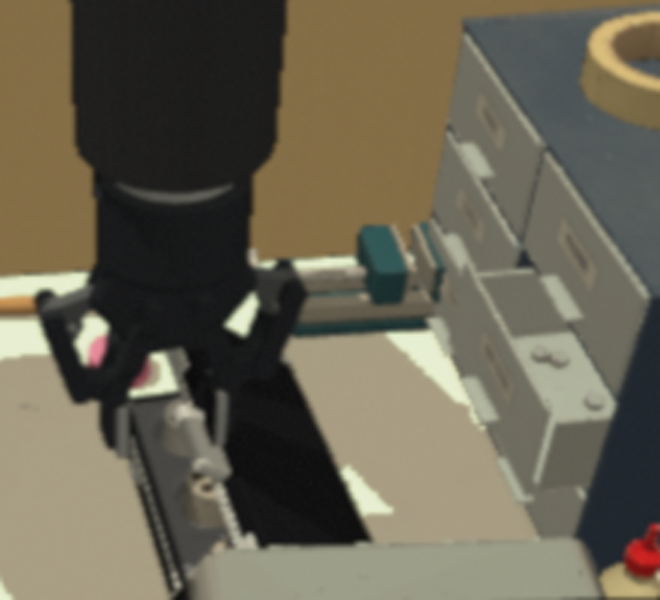

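The lid stands at about 0.64 rad with the tab between the fingers at (205,440). I'll rise, shut the fingers, and press from above.

Emit:
jog_arm(rows=[[[0,0,-25,0,120],[0,0,-40,0,120],[0,-20,-10,0,255],[0,-20,0,0,255],[0,-19,0,0,255],[0,0,0,0,255],[0,0,0,0,255],[0,0,0,0,255]]])

```text
time_s: 23.15
position: [0.5948, 0.0187, 0.1893]
ee_rot: [[0.108, -0.994, -0.001], [-0.994, -0.108, -0.0], [0.0, 0.001, -1.0]]
ft_force: [0.2, 0.2, 0.9]
gripper_width: 0.0004
grasp_force: 0.0
```

Emit:
jog_arm(rows=[[[0,0,25,0,255],[0,0,25,0,255],[0,0,15,0,255],[0,0,5,0,255],[0,0,0,0,255],[0,0,0,0,255]]])

```text
time_s: 23.75
position: [0.5959, 0.0189, 0.1207]
ee_rot: [[0.109, -0.994, 0.001], [-0.994, -0.109, 0.0], [-0.0, -0.001, -1.0]]
ft_force: [0.2, -0.8, -0.1]
gripper_width: 0.0002
grasp_force: 0.0
```

Run:
```python
from go import *
s=st(); d=s['position'][:2]-[.5738,.0169]; print('n',d@[.994,.11],'along',d@[-.11,.994])
```

```text
23.75 [0.5959 0.0189 0.1207] yang -173.77 w 0.0002 F [ 0.2 -0.8 -0.1] g 0.0
n 0.02216163910834144 along -0.0004143053030559919
```

Now down the arc gently.

Emit:
jog_arm(rows=[[[0,0,8,0,255],[0,2,7,0,255],[0,4,6,0,255],[0,4,5,0,255],[0,4,5,0,255],[0,4,5,0,255],[0,3,5,0,255],[0,0,0,0,255]]])

```text
time_s: 24.55
position: [0.5736, 0.0164, 0.0777]
ee_rot: [[0.108, -0.994, -0.001], [-0.994, -0.108, -0.0], [0.0, 0.001, -1.0]]
ft_force: [0.0, 0.1, 0.5]
gripper_width: 0.0003
grasp_force: 0.0
```

Emit:
jog_arm(rows=[[[0,3,5,0,255],[0,3,5,0,255],[0,2,5,0,255],[0,1,4,0,255],[0,0,3,0,255],[0,0,0,0,255]]])

```text
time_s: 25.15
position: [0.5651, 0.0155, 0.0562]
ee_rot: [[0.108, -0.994, -0.001], [-0.994, -0.108, -0.0], [0.0, 0.001, -1.0]]
ft_force: [0.2, -0.0, 0.4]
gripper_width: 0.0004
grasp_force: 0.0
```

Run:
```python
from go import *
s=st(); d=s['position'][:2]-[.5738,.0169]; print('n',d@[.994,.11])
```

```text
25.15 [0.5651 0.0155 0.0562] yang -173.79 w 0.0004 F [ 0.2 -0.   0.4] g 0.0
n -0.008830271895538205
```

Emit:
jog_arm(rows=[[[0,0,2,0,255],[0,0,1,0,255],[0,0,0,0,255]]])

```text
time_s: 25.45
position: [0.5654, 0.0155, 0.0559]
ee_rot: [[0.109, -0.994, 0.0], [-0.994, -0.109, -0.0], [0.0, -0.0, -1.0]]
ft_force: [-10.7, 2.7, 25.8]
gripper_width: 0.0003
grasp_force: 13.0
```

Run:
```python
from go import *
st(); snap('side','s10.png'); 
a=cv2.resize(load('s10')['img'][100:280,240:460],None,fx=3,fy=3,interpolation=cv2.INTER_CUBIC)
cv2.imwrite('pics/g10.png',a[:,:,::-1])
```

```text
25.45 [0.5654 0.0155 0.0559] yang -173.74 w 0.0003 F [-10.7   2.7  25.8] g 13.0
```

View pics/g10.png

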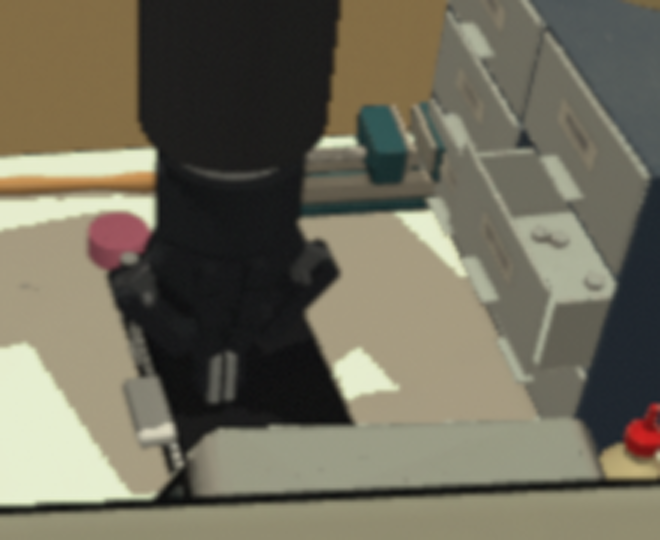

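The lid is shut: it presses back firmly with 26 N at z = 0.056, which is its closed height. Backing off.

Emit:
jog_arm(rows=[[[0,0,-3,0,255],[0,0,-15,0,255],[0,0,-40,0,255],[0,30,-40,0,255],[0,40,0,0,255],[-20,40,0,0,255],[0,0,0,0,255],[0,0,0,0,255]]])

```text
time_s: 26.3
position: [0.4537, 0.0239, 0.1521]
ee_rot: [[0.11, -0.994, 0.001], [-0.994, -0.11, 0.001], [-0.0, -0.001, -1.0]]
ft_force: [0.3, -0.4, 0.3]
gripper_width: 0.0001
grasp_force: 0.0
```

Run:
```python
from go import *
st(); c=snap('side','s11.png'); a,b=load('s10')['img'].astype(int),c['img'].astype(int)
# tab position unchanged? compare tab region (px ~ (289,237))
print('tab diff',np.abs(a-b)[225:248,280:300].mean())
for im in(a,b):
    g=im[222:252,278:302].sum(2); ys,xs=np.where(g>380); print(xs.mean()+278,ys.mean()+222,len(xs))
```

```text
26.3 [0.4537 0.0239 0.1521] yang -173.71 w 0.0001 F [ 0.3 -0.4  0.3] g 0.0
tab diff 10.376086956521739
285.71751412429376 239.27683615819208 354
285.70942408376965 239.14659685863876 382
```

The tab has not moved, so the lid stayed shut and the arm is clear. Handing in.

```bash
python3 -c "
from station import finish_job
print(finish_job())"
```

```text
the job is handed in; nothing more can be done
None
```

All four standards were placed in their own nests and the lid was closed gently until it met its stop. I handed the job in at about 26 s on the robot's clock with the arm clear of everything; no verdict came back.

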